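Bypass the water filter and show its cartridge to the service camera

ROBOT

A 6-joint arm with a two-finger parallel gripper is mounted at the origin on a cart in front of the work surface, level with it; the furniture and walls round the work are solid. World frame = base frame: x ahead of the robot, y to its left, z up, the work surface at z = 0. Lengths are in m, angles in rad, forces in N, time in s.
With the tool pointing down it reaches from about 0.35 to 0.775 m from the base axis. Payload 7.3 kg.
Tool frame: the origin (TCP) lies midway between the tips of the shut fingers; the grasp point (between the pads) lies 19 mm behind it (robot.grip_depth is the z of the grasp point in the tool frame, in m); z points along the fingers, y is the line along which they close (so a half turn about z gives the same grasp; the last joint's range is limited). The gripper opens to 92 mm and grips with 3 to 60 N. Pads are 19 mm wide; open, the fingers measure 130 mm over their backs; the gripper's body (75 mm by 190 mm) begins 47 mm behind the grasp point.
Start: joints at [1.064, 0.342, 1.524, -0, 1.275, -0.146], TCP at [0.185, 0.491, 0.19] pointing down, gripper open.
Joint ranges: [-2.53, 2.53], [-0.77, 2.02], [0.04, 2.7], [-1, 4.14], [0.28, 2.66], [-3.11, 3.11]. Speed limits (rad/s): [2.57, 2.57, 3.14, 3.14, 3.14, 3.14].

INTERFACE

Orientations are given as [roll, pitch, yaw] about the fixed x, y, z axes, in that order (R = Rz(yaw) Ry(pitch) Rx(roll)).
In Python, from cell import robot, viewer gives the robot as it stands.
- The arm moves only by the tool step_arm, never from a script. Its argument "increments" is a list of rows, each an object with "delta_pos": the shift along the tool's x, y, z in cm, a list of three; "dr": the turn, a rotation vector about the tool's x, y, z in degrees, a list of three; "fingers": the closure, from -1 (fully open) to 1 (shut), so that 0 is half open. In form: [{"delta_pos": [tx, ty, tz], "dr": [wx, wy, wz], "fingers": fingers}, ...]. A call has exactly 5 rows; each row is the pose to reach, as a shift and turn from the pose commanded when the call began, along the tool's axes at that moment; what a row does not reach only later rows make up. A row lasts 1/8 s, in which the tool goes at most 62.5 mm and 10.7 degrees, less where a joint would pass 70% of its speed; a pose out of reach is approached as far as the arm can. A call with a gripper value outside its range is refused whole. The fingers move at their own pace and stop on an object; "newtons" is the grip in N (left out, the last holds). Time passes only in rows, so rows that repeat a pose let the fingers close, or fill a call up. It gives the time, the measured TCP pose, the force, the opening and the grip force at its end, in the units of the state.
- robot.observe(): the state, without advancing time (a new reading comes with each control period).
- viewer.read_camera(name): name is "scene" or "side" or "wrist"; returns the picture (400x640x3 uint8, red, green, blue); there is no depth.
- viewer.camera_params(name): a dict with "K" (3x3 intrinsics, pixels), "k1" (the pictures are not rectified: a ray, as slopes to the right and down, at radius r is drawn at 1 + k1 r^2 times it, then the intrinsics apply), "T" (4x4, takes a point from camera to world coordinates). Camera axes: x right, y down, z forward; pixel columns grow to the right and rows downward; lengths in m; the calibration is good to about 2 mm. A picture is of the moment at which its call begins: read the wrist's pose just before it. camera_params takes no time and is no camera call; for the wrist camera it gives the pose at the moment of the call.
- robot.hand_in(): hands the job in; it is judged then, once.
The state is a dict: "time": time; "qpos": joint angles; "qvel": joint speeds; "joint_efforts": joint torques, N m; "tool_pos": TCP position; "tool_rot": TCP orientation; "contact_force": force on the tool from outside, world axes, zero at the start; "torque": the same for the moment, N m; "opening": finger opening in m; "grip_force": force on a finger pad.
Only numpy, scipy, OpenCV 4.12 (cv2) and the standard library are available. Lean on these libraries where they do the work, as an engineer would, in place of code of your own. Each camera call takes 0.05 s, during which the arm holds its last target. There are 200 camera calls.

TASK

First turn the red lever of the water filter station to the green mark (bypass, 60 degrees from the blue mark) while the cartridge is still seated, then pull the white filter cartridge up out of its housing. Present it to the inspection camera and finish holding it there in the air, still: the middle of its yellow indicator window 15 cm straight in front of the lens, the window facing the lens, and the cartridge square to the tilted camera (its length parallel to the camera's face, grip end up). Do not touch the camera, leave the lever on the mark and leave everything else where it stands.

Things in the scene. Friction and masses are not known exactly. Their poses are not given: they have to be found in the camera images.
- filter_station: Fixed grey base plate 130 x 290 (y) x 12 mm. Origin: centre of its underside; z up, -x its front (towards the robot within 0.3 rad). Own left (+y): white round housing, axis at own (0, 80) mm, 72 outside, bore 54, inner floor z 16, rim z 70 mm. Own right: steel valve, axis at own (0, -80) mm, with a white dial 86 mm across, top at z 90 mm.
- bypass_lever (a joint): Red valve lever, rad about the vertical valve axis, 0 to 2.094, growing counter-clockwise seen from above; stays where left (friction 0.08 N m). Its pointer end (white tick) is at the blue dot at 0 (station's -x turned by -30 deg), at the green dot at 1.047 (-x turned by +30 deg), at the black dot at 2.094. Starts at 0 to 0.35.
- lever_grip (a point): Point in the red lever's bar on the valve axis, 117.5 mm above the worktop. The bar is 62 long, 14 thick, 30 mm tall (z 97.5 to 127.5 mm) and runs along the point's own x from -34 (pointer end) to +28 mm, turning with the lever. Pinch it here across its thickness, from above.
- cartridge: White round filter cartridge, 48 dia, 140 mm tall, 0.11 to 0.22 kg, loose in the housing. Origin: centre of its underside; z up its length, x to its window. Collar 55 dia at z 98-108; above it, on the axis, a blue grip fin 42 (x) by 14 (y) mm, z 108-140, its window-side end yellow: pinch it across its 14 mm. At the start the window faces away from the robot (+x within 0.8 rad).
- cartridge_window (a point): Middle of the yellow indicator window (17 x 34 mm with black frame) on the side of the cartridge, at cartridge (25.5, 0, 75) mm; axes as the cartridge's.
- cartridge_core (a point): Point on the cartridge's axis behind the window, at cartridge (0, 0, 75) mm.
- camera_head: Grey head (84 wide, 50 high) of a fixed inspection camera at the back, on a stand with a round black foot (112 mm). Origin: centre of the lens front, 310 mm above the worktop. It looks along its own -x: towards the robot (within 0.35 rad) and 20 deg down, so its own z leans 20 deg towards the robot. A cartridge held right has its x, y, z parallel to this body's x, y, z.
- focus (a point): Point in the air 150 mm straight in front of the lens (at camera_head (-150, 0, 0) mm, about 259 mm above the worktop), where the middle of the window belongs; axes as camera_head's.
- fridge_jug: Bystander to leave alone: milky narrow fridge jug with a blue lid, 114x74x208 mm, loose, standing on the worktop. Origin: centre of its underside.
- spice_a: Bystander to leave alone: spice jar with green cap, 46 dia x 106 mm, loose, standing on the worktop. Origin: centre of its underside.
- spice_b: Bystander to leave alone: spice jar with dark brown cap, 44 dia x 105 mm, loose, standing on the worktop. Origin: centre of its underside.
- sauce_bottle: Bystander to leave alone: brown sauce bottle with yellowish cap, 58 dia x 208 mm, loose, standing on the worktop. Origin: centre of its underside.
- jar_mustard: Bystander to leave alone: jar with red lid, 66 dia x 100 mm, loose, standing on the worktop. Origin: centre of its underside.
- lunch_box: Bystander to leave alone: red lunch box, 140x200x73 mm, loose, standing on the worktop. Origin: centre of its underside. Beside and above it hangs a dark wall cabinet (beyond x 0.5, y 0.3, from 0.55 m above the worktop up): keep the arm's wrist clear of it.
- scrub_pad_pack: Bystander to leave alone: flat green scrub pad pack, 49x100x18 mm, loose, standing on the worktop. Origin: centre of its underside.
- egg_cup: Bystander to leave alone: orange egg cup, 48 dia x 46 mm, loose, standing on the worktop. Origin: centre of its underside.
- salt_shaker: Bystander to leave alone: salt shaker with grey top, 44 dia x 90 mm, loose, standing on the worktop. Origin: centre of its underside.
There are look-alikes about, which are no part of the job. What is shaped like the cartridge but turquoise is not meant.

How it is judged:
On the way, in this order (a step that is already met when the one before it is completed fails the run):
1. the lever is on the green mark while the cartridge is still seated (value of joint bypass_lever between 0.93 and 1.17 rad and distance between cartridge and filter_station below 0.1 m and z of cartridge in the frame of filter_station below 0.03 m), for 0.3 s.
2. the cartridge is clear above the housing, in the fingers (z of cartridge in the frame of filter_station above 0.08 m and contact force between the fingers and cartridge above 0.5 N), for 0.2 s.
At the end, for the whole second after the job is handed in: Lever within 0.12 rad of the green mark; the fingers hold the cartridge still in the air, nothing else touching it; window middle within 20 mm of the point 150 mm in front of the lens, facing the lens within 0.26 rad; length parallel to the camera's z within 0.17 rad, grip end up (value of joint bypass_lever between 0.93 and 1.17 rad and distance between cartridge_window and focus below 0.02 m and angle between the z axis of cartridge and the z axis of camera_head, either way round below 0.17 rad and angle between the x axis of cartridge and the x axis of camera_head, either way round below 0.26 rad and x of cartridge_core in the frame of camera_head below -0.148 m and angle between cartridge's own z axis and vertical below 0.65 rad and height (world z) of cartridge above 0.1 m and contact force between the fingers and cartridge above 0.5 N and contact force between cartridge and filter_station below 0.1 N and contact force between cartridge and camera_head below 0.1 N and linear speed of cartridge below 0.03 m/s); the arm keeps its last pose, push and grip.
It fails at once if the camera is touched (contact force between any of the arm, the fingers, cartridge and camera_head above 1 N).
It fails at once if a bystander is moved by more than 30 mm (distance of any of fridge_jug, spice_a, spice_b, sauce_bottle, jar_mustard, lunch_box, scrub_pad_pack, egg_cup, salt_shaker from where it was at the start of the episode above 0.03 m).
It also fails if it takes over 56 s, if anything falls off the work surface, if the arm or the gripper's body presses on something with over 40 N, if the wrist force passes 120 N, or if a joint passes its speed limit or range.

## Working session

There is one attempt and no reset: what is moved stays moved. The work goes in short steps, Python scripts to look and compute and a tool call to move; the robot and the scene stay as the last step left them, time stands still between calls to the robot, and variables do not carry over. Pictures are saved under pics/ and viewed, at most 10 in all, crops included, and the job is handed in when it is done.

Besides the shell and the picture viewer there is one more tool, called after "Emit:" as name(argument=value, ...), one argument or row to a line, values as JSON. step_arm: Moves the arm, as the interface text tells. Its arguments: {"type":"object","properties":{"increments":{"type":"array"},"newtons":{"type":"number"}},"required":["increments"]}

```bash
mkdir -p pics; ls; cat > h.py <<'E'
import numpy as np, cv2
from cell import robot, viewer
from scipy.spatial.transform import Rotation as R
def rays(name, uv, P=None):
    P=P or viewer.camera_params(name); K=np.array(P["K"]); T=np.array(P["T"]); k=P["k1"]
    uv=np.atleast_2d(np.array(uv,float))
    d=np.stack([(uv[:,0]-K[0,2])/K[0,0],(uv[:,1]-K[1,2])/K[1,1]],1); s=d.copy()
    for _ in range(20): s=d/(1+k*(s**2).sum(1,keepdims=True))
    return T[:3,3], (T[:3,:3]@np.c_[s,np.ones(len(s))].T).T
def plane(name,uv,z,P=None):
    o,d=rays(name,uv,P); return o+d*((z-o[2])/d[:,2])[:,None]
def project(name,X,P=None):
    P=P or viewer.camera_params(name); K=np.array(P["K"]); T=np.array(P["T"])
    c=(np.atleast_2d(X)-T[:3,3])@T[:3,:3]; s=c[:,:2]/c[:,2:]; s=s*(1+P["k1"]*(s**2).sum(1,keepdims=True))
    return s*[K[0,0],K[1,1]]+[K[0,2],K[1,2]]
def snap(name,f):
    P=viewer.camera_params(name); im=viewer.read_camera(name); cv2.imwrite(f"pics/{f}.png",im[:,:,::-1]); return im,P
def meet(a,b):
    (o,d),(p,e)=a,b; d=d[0]/np.linalg.norm(d[0]); e=e[0]/np.linalg.norm(e[0])
    t=np.linalg.lstsq(np.c_[d,-e],p-o,rcond=None)[0]; x,y=o+t[0]*d,p+t[1]*e
    return (x+y)/2, np.linalg.norm(x-y)
E
python3 - <<'E'
from h import *
for n in ["scene","side"]:
    im,P=snap(n,n+"0"); T=np.array(P["T"]); print(n,T.round(3).tolist(),np.array(P["K"]).round(1).tolist(),P["k1"])
s=robot.observe(); print(s["tool_pos"],s["tool_rot"])
E
```

```text
pics
scene [[0.5, -0.642, 0.581, -0.221], [-0.866, -0.361, 0.347, -0.468], [-0.014, -0.676, -0.736, 1.181], [0.0, 0.0, 0.0, 1.0]] [[490.2, 0.0, 327.7], [0.0, 490.2, 197.3], [0.0, 0.0, 1.0]] -0.12358530974733727
side [[-0.871, -0.175, 0.459, -0.023], [-0.492, 0.294, -0.82, 1.059], [0.008, -0.94, -0.342, 0.647], [0.0, 0.0, 0.0, 1.0]] [[416.8, 0.0, 326.4], [0.0, 416.8, 191.1], [0.0, 0.0, 1.0]] -0.05829109935424218
[0.1851339  0.49086391 0.1897428 ] [-3.14030115e+00 -1.81584887e-04  2.78079356e+00]
```

View pics/scene0.png

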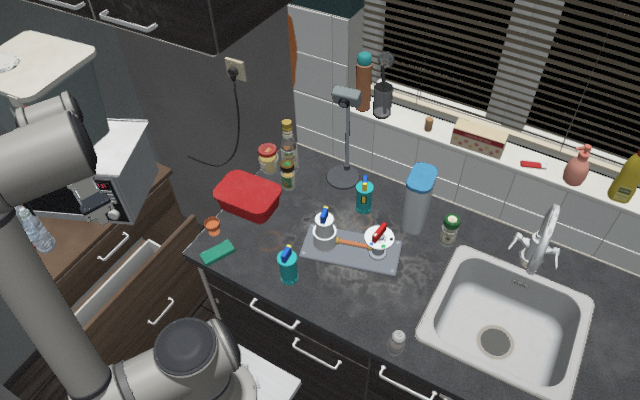

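View pics/side0.png

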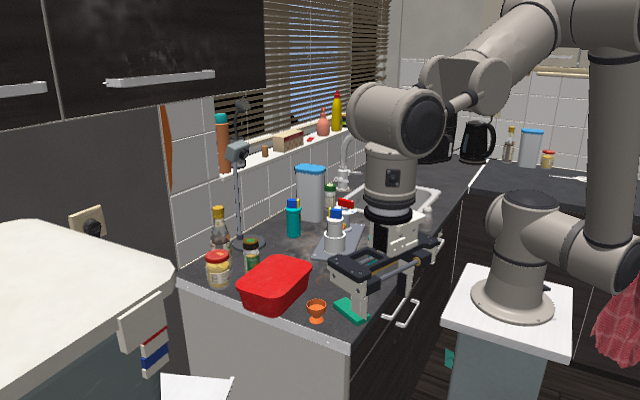

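The scene view shows the white cartridge in its housing at (324,230), the red lever and dial at (380,238), the camera head at (347,97) with its foot at (344,178), and turquoise decoys at (288,265) and (364,195). The side view shows the camera head at (237,153) and the cartridge at (335,225). Next I'll enlarge those parts.

```bash
python3 - <<'E'
from h import *
a=cv2.imread("pics/scene0.png"); b=cv2.imread("pics/side0.png")
z=lambda im,x,y,w,h,W,H: cv2.resize(im[y:y+h,x:x+w],(W,H),interpolation=cv2.INTER_CUBIC)
top=np.hstack([z(a,295,195,115,80,460,320),z(a,322,75,48,46,334,320)])
bot=np.hstack([z(b,300,185,80,80,270,270),z(b,215,130,50,50,270,270),z(a,322,155,48,50,254,270)])
cv2.imwrite("pics/crop1.png",np.vstack([top,bot]))
print("fin top", plane("scene",[[324,212]],.156), "foot",plane("scene",[[344,178]],.005))
print("valve", plane("scene",[[380,238]],.110))
print("corners",plane("scene",[[313,228],[403,243],[393,271],[301,257]],.012).round(3).tolist())
E
```

```text
fin top [[ 0.5349486  -0.00388971  0.156     ]] foot [[0.81039294 0.08219391 0.005     ]]
valve [[ 0.56266037 -0.16558361  0.11      ]]
corners [[0.569, 0.058, 0.012], [0.651, -0.206, 0.012], [0.545, -0.223, 0.012], [0.458, 0.032, 0.012]]
```

View pics/crop1.png

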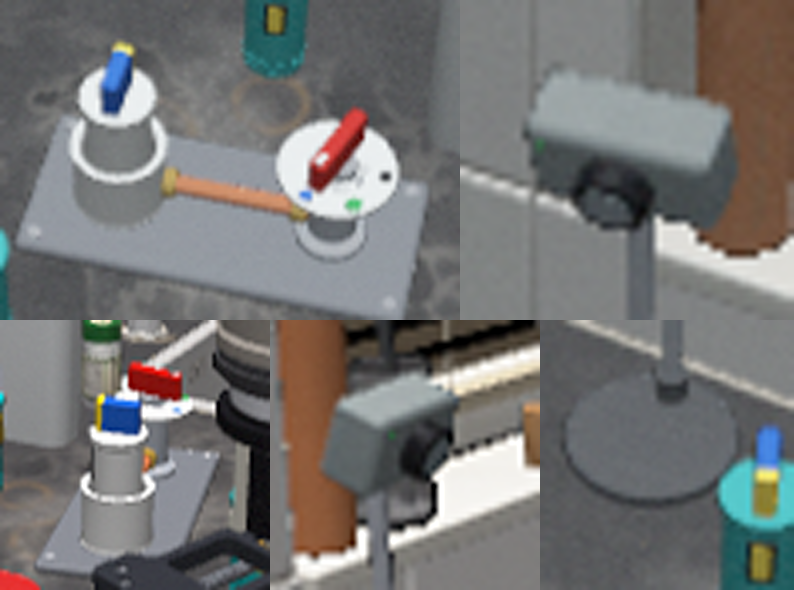

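The crops show the plate corners in the scene view at about (311,224), (401,240), (395,274) and (300,256). The lever's pointer tick is near the blue dot. The lens is at scene (344,103) and side (245,154).

```bash
python3 - <<'E'
from h import *
C=plane("scene",[[311.3,224.5],[401.3,240],[395,274.5],[300,255.8]],.012); c=C.mean(0)
v=(C[0]-C[1]+C[3]-C[2])[:2]; yaw=np.arctan2(-v[0],v[1]); print("sides",[round(np.linalg.norm(C[i]-C[i-1]),3) for i in range(4)],"c",c,"yaw",yaw)
Rz=R.from_euler("z",yaw).as_matrix()
print("housing",c+Rz@[0,.08,0],"valve",c+Rz@[0,-.08,0])
sc=lambda x,y:[295+x/4,195+y/4]
d=plane("scene",[sc(336,170)],.09)[0]; print("dial centre",d)
print("dots blue,green,black deg", [(np.degrees(np.arctan2(*(plane("scene",[sc(*p)],.09)[0]-d)[1::-1]))-180-np.degrees(yaw)+180)%360-180 for p in [(306,195),(353,205),(386,177)]])
e=plane("scene",[sc(317,158),sc(357,113)],.1275); print("bar top ends",e)
f=plane("scene",[sc(112,80),sc(125,47)],.156); print("fin ends",f)
print("collar centre",plane("scene",[sc(117,95)],.124), "rim centre",plane("scene",[sc(118,150)],.07))
print("lens",meet(rays("scene",[343.8,103]),rays("side",[244.6,154.4])))
print("foot",plane("scene",[[322+(652-540)/5.29,155+(435-320)/5.4]],.008))
print("jug lid",plane("scene",[[422,172]],.208)); print("decoy top",plane("scene",[[364,186]],.124), plane("scene",[[288,255]],.124))
for n,p in dict(salt=(398,337),green=(452,217)).items(): print(n,plane("scene",[p],.09))
# head top edge yaw, front-top edge at z .310+.0235
hh=lambda x,y:[322+(x-460)/6.96,75+y/6.96]
print("head top back edge",plane("scene",[hh(552,75),hh(735,110)],.345),"front",plane("scene",[hh(535,132),hh(718,180)],.333))
print("wristcam",np.array(viewer.camera_params("wrist")["T"]).round(3).tolist(),np.array(viewer.camera_params("wrist")["K"]).round(0).tolist())
E
```

```text
sides [np.float64(0.122), np.float64(0.279), np.float64(0.127), np.float64(0.28)] c [ 0.55851579 -0.08073371  0.012     ] yaw 0.28630187629705156
housing [ 0.53592327 -0.00399013  0.012     ] valve [ 0.58110832 -0.1574773   0.012     ]
dial centre [ 0.57750459 -0.15669705  0.09      ]
dots blue,green,black deg [np.float64(-32.28692218632858), np.float64(31.05473364938922), np.float64(92.71380677505209)]
bar top ends [[ 0.55305512 -0.15153225  0.1275    ]
 [ 0.6023519  -0.15811513  0.1275    ]]
fin ends [[ 5.24187741e-01 -6.99468686e-03  1.56000000e-01]
 [ 5.54744428e-01  4.08011357e-04  1.56000000e-01]]
collar centre [[ 0.53717881 -0.00269122  0.124     ]] rim centre [[ 0.5314173  -0.00571688  0.07      ]]
lens (array([0.81482535, 0.08896271, 0.30984079]), np.float64(0.0019663807148373445))
foot [[0.81351524 0.08713373 0.008     ]]
jug lid [[ 0.7618822  -0.19411134  0.208     ]]
decoy top [[ 0.70580904 -0.04184684  0.124     ]] [[0.38147738 0.01775642 0.124     ]]
salt [[ 0.3262285  -0.33142296  0.09      ]]
green [[ 0.75003752 -0.31040321  0.09      ]]
head top back edge [[0.83653608 0.12996904 0.345     ]
 [0.85160491 0.05054659 0.345     ]] front [[0.81180014 0.12429756 0.333     ]
 [0.81923643 0.0413492  0.333     ]]
wristcam [[0.353, 0.905, 0.238, 0.12], [0.936, -0.341, -0.091, 0.516], [-0.001, 0.255, -0.967, 0.384], [0.0, 0.0, 0.0, 1.0]] [[315.0, 0.0, 317.0], [0.0, 315.0, 203.0], [0.0, 0.0, 1.0]]
```

Emit:
step_arm(
  increments=[
    {"delta_pos": [-4.7, -3.7, -2], "dr": [0, 0, 0], "fingers": 0},
    {"delta_pos": [-9.4, -7.4, -4], "dr": [0, 0, -3], "fingers": 0},
    {"delta_pos": [-14.1, -11.1, -6], "dr": [0, 0, -6], "fingers": 0},
    {"delta_pos": [-18.8, -14.7, -7], "dr": [0, 0, -9], "fingers": 0},
    {"delta_pos": [-23.5, -18.4, -8], "dr": [0, 0, -13], "fingers": 0},
  ],
)

```text
time: 0.72
tool_pos: [0.3408, 0.2343, 0.2707]
tool_rot: [3.141, 0.0, 3.01]
contact_force: [0.7, 0.2, 0.7]
opening: 0.0477
grip_force: 0.0
```

Emit:
step_arm(
  increments=[
    {"delta_pos": [-3.7, -4.6, 0], "dr": [0, 0, 0], "fingers": 0},
    {"delta_pos": [-7.4, -9.2, 0], "dr": [0, 0, 0], "fingers": 0},
    {"delta_pos": [-11.1, -13.8, 0], "dr": [0, 0, 0], "fingers": 0},
    {"delta_pos": [-14.8, -18.3, 0], "dr": [0, 0, 0], "fingers": 0},
    {"delta_pos": [-18.5, -22.9, 0], "dr": [0, 0, 0], "fingers": 0},
  ],
)

```text
time: 1.35
tool_pos: [0.4936, -0.0173, 0.2701]
tool_rot: [3.141, -0.0, 3.007]
contact_force: [1.6, -0.0, 1.1]
opening: 0.0459
grip_force: 0.0
```

Emit:
step_arm(
  increments=[
    {"delta_pos": [-3.7, -4.6, 0], "dr": [0, 0, 0], "fingers": 0},
    {"delta_pos": [-7.4, -9.2, 0], "dr": [0, 0, 0], "fingers": 0},
    {"delta_pos": [-10.4, -12.8, 0], "dr": [0, 0, 0], "fingers": 0},
    {"delta_pos": [-10.4, -12.8, 0], "dr": [0, 0, 0], "fingers": 0},
    {"delta_pos": [-10.4, -12.8, 0], "dr": [0, 0, 0], "fingers": 0},
  ],
)

```text
time: 1.98
tool_pos: [0.5785, -0.1557, 0.2697]
tool_rot: [3.141, -0.001, 3.008]
contact_force: [0.0, -0.1, -0.0]
opening: 0.0456
grip_force: 0.0
```

```bash
python3 - <<'E'
from h import *
im,P=snap("wrist","w1"); s=robot.observe(); print(s["tool_pos"],s["tool_rot"],s["qpos"].round(2))
np.save("w1P.npy",P,allow_pickle=True)
E
```

```text
[ 0.57851146 -0.15523637  0.27020172] [ 3.14091931e+00 -7.01327216e-04  3.00842672e+00] [-0.39  0.44  1.15  0.    1.55 -1.83]
```

View pics/w1.png

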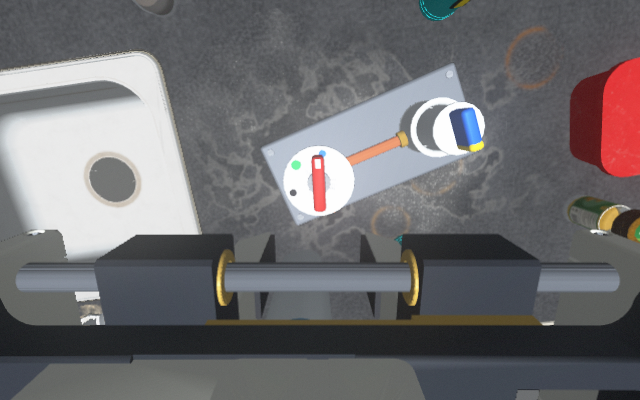

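The wrist view shows the red lever from (318,155) to (319,210), with the dial centre at (319,181). The green dot is at (296,165), and the blue fin runs from (462,112) to (475,145) with its yellow end at the bottom.

```bash
python3 - <<'E'
from h import *
P=np.load("w1P.npy",allow_pickle=True).item(); bgr=cv2.imread("pics/w1.png"); hsv=cv2.cvtColor(bgr,cv2.COLOR_BGR2HSV)
def blob(lo,hi,x0,y0,x1,y1):
    m=cv2.inRange(hsv,lo,hi); k=np.zeros_like(m); k[y0:y1,x0:x1]=m[y0:y1,x0:x1]; return np.argwhere(k>0)[:,::-1].astype(float)
def ax(p,z):
    X=plane("wrist",p,z,P)[:,:2]; r=cv2.minAreaRect(X.astype(np.float32)*1000); return X.mean(0).round(4),r
print("red",ax(blob((0,150,150),(6,255,255),290,140,350,225),.1275)); print("red2",len(blob((0,150,150),(6,255,255),290,140,350,225)))
print("blue",ax(blob((100,120,60),(125,255,255),430,95,500,160),.156))
print("yel",ax(blob((22,120,120),(35,255,255),430,95,500,160),.156))
for n,p in dict(green=(296,165),blue=(322,154),black=(293,192),dial=(319,181)).items(): print(n,plane("wrist",[p],.09,P)[0,:2])
print("bar ends",plane("wrist",[(318,155),(319,209)],.1275,P)[:,:2])
print("corners",plane("wrist",[(262,149),(453,64),(299,224)],.012,P)[:,:2])
E
```

```text
red (array([ 0.5839, -0.1539]), ((576.6168823242188, -152.86712646484375), (11.264124870300293, 57.986080169677734), 85.47056579589844))
red2 263
blue (array([ 0.5341, -0.0017]), ((534.0252075195312, -1.8055429458618164), (34.44063949584961, 13.336041450500488), 14.017520904541016))
yel (array([0.5544, 0.0037]), ((554.439208984375, 3.6645193099975586), (6.617734432220459, 13.961344718933105), 17.218191146850586))
green [ 0.55708604 -0.1769604 ]
blue [ 0.54831501 -0.14460842]
black [ 0.58915491 -0.18552131]
dial [ 0.57990253 -0.15237555]
bar ends [[ 0.54488757 -0.14905564]
 [ 0.60412361 -0.15585373]]
corners [[ 0.53811184 -0.22791603]
 [ 0.46196549  0.04343516]
 [ 0.65597406 -0.19242191]]
```

Emit:
step_arm(
  increments=[
    {"delta_pos": [0, 0.1, 5], "dr": [0, 0, -2], "fingers": 0},
    {"delta_pos": [0, 0.1, 10], "dr": [0, 0, -2], "fingers": 0},
    {"delta_pos": [0, 0.1, 14], "dr": [0, 0, -2], "fingers": 0},
    {"delta_pos": [0, 0.1, 16.8], "dr": [0, 0, -2], "fingers": 0},
    {"delta_pos": [0, 0.1, 16.8], "dr": [0, 0, -2], "fingers": 0},
  ],
  newtons=25,
)

```text
time: 2.65
tool_pos: [0.5775, -0.1534, 0.101]
tool_rot: [3.14, -0.004, 3.044]
contact_force: [0.1, 0.2, 0.4]
opening: 0.0461
grip_force: 0.0
```

Emit:
step_arm(
  increments=[
    {"delta_pos": [0, 0, 0], "dr": [0, 0, 0], "fingers": 1},
    {"delta_pos": [0, 0, 0], "dr": [0, 0, 0], "fingers": 1},
    {"delta_pos": [0, 0, 0], "dr": [0, 0, 0], "fingers": 1},
    {"delta_pos": [0, 0, 0], "dr": [0, 0, 0], "fingers": 1},
    {"delta_pos": [0, 0, 0], "dr": [0, 0, 0], "fingers": 1},
  ],
)

```text
time: 3.28
tool_pos: [0.5792, -0.1553, 0.1025]
tool_rot: [3.142, 0.0, 3.043]
contact_force: [0.2, -0.7, -0.6]
opening: 0.0018
grip_force: 0.0
```

The fingers closed on nothing, so I'll look again.

```bash
python3 - <<'E'
from h import *
im,P=snap("wrist","w2"); s=robot.observe(); print(s["tool_pos"],s["opening"],s["grip_force"])
a,_=snap("scene","s2"); b,_=snap("side","d2")
z=lambda i,x,y,w,h: cv2.resize(i[y:y+h,x:x+w],(400,300),interpolation=cv2.INTER_CUBIC)
cv2.imwrite("pics/crop2.png",np.vstack([np.hstack([z(a,320,190,120,90),z(b,290,170,120,90)]),np.hstack([z(im,160,60,320,240),z(im,260,110,120,90)])])[:,:,::-1])
E
```

```text
[ 0.5791124  -0.15533136  0.10233999] 0.0007505353259299554 0.0
```

View pics/crop2.png

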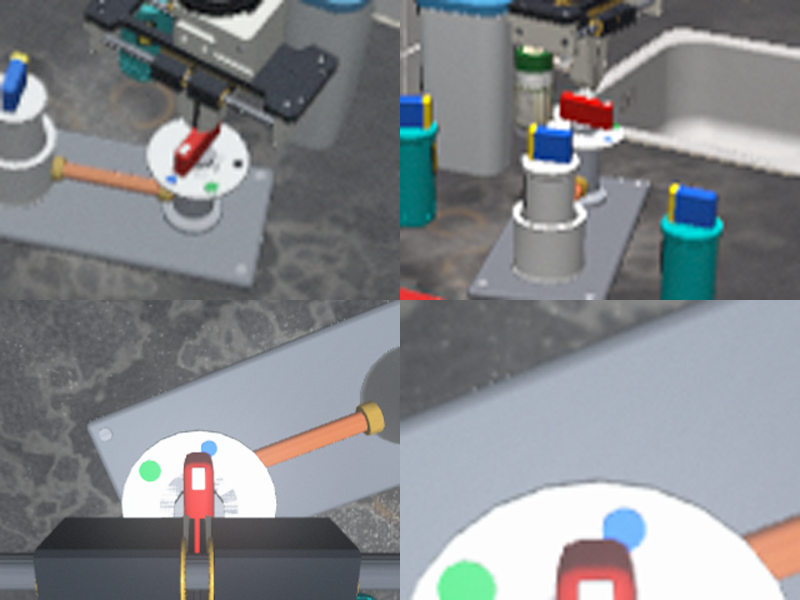

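```bash
python3 - <<'E'
from h import *
s=robot.observe(); t=s["tool_pos"]; L=[]
for n,f in [("scene","s2"),("side","d2")]:
    im=cv2.imread(f"pics/{f}.png"); u=project(n,[t,t+[0,0,.1],[.579,-.154,.1275]]); print(n,u.round(1).tolist())
    x,y=(u[0]-[25,32]).astype(int); c=cv2.resize(im[y:y+50,x:x+50],(400,400),interpolation=cv2.INTER_NEAREST)
    for p,col in zip(u,[(0,255,255),(255,0,255),(0,255,0)]): cv2.circle(c,tuple(int(v) for v in (p-[x,y]+.5)*8),4,col,1)
    L.append(c)
cv2.imwrite("pics/crop3.png",np.hstack(L))
E
```

```text
scene [[379.1, 234.2], [381.5, 210.8], [379.2, 228.4]]
side [[345.8, 205.1], [346.5, 178.0], [345.9, 198.5]]
```

View pics/crop3.png

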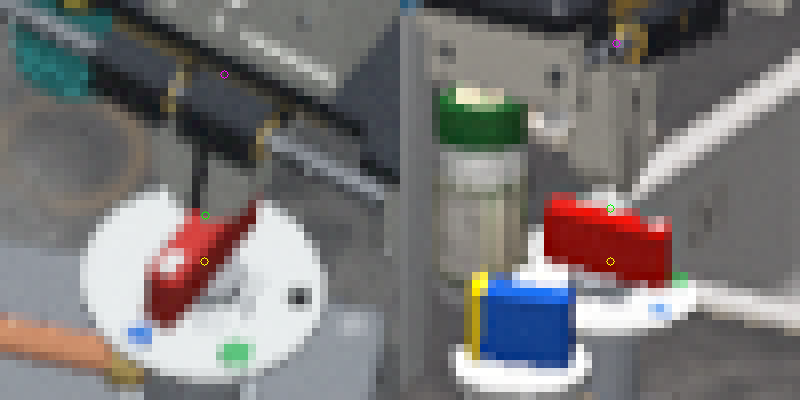

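```bash
python3 - <<'E'
from h import *
print(robot.grip_depth,[a for a in dir(robot) if a[0]!='_']); s=robot.observe(); print({k:np.round(v,3).tolist() for k,v in s.items()})
W=np.array(viewer.camera_params("wrist")["T"]); T=np.eye(4); T[:3,:3]=R.from_euler("xyz",s["tool_rot"]).as_matrix(); T[:3,3]=s["tool_pos"]; print((np.linalg.inv(T)@W).round(4).tolist())
E
```

```text
-0.0188 ['IKError', 'grip_depth', 'hand_in', 'observe']
{'time': 3.425, 'qpos': [-0.39, 0.555, 1.434, 0.0, 1.153, -1.862], 'qvel': [0.003, 0.001, 0.002, 0.0, -0.001, 0.001], 'joint_efforts': [0.003, -52.286, -22.937, -0.053, 0.069, 0.0], 'tool_pos': [0.579, -0.155, 0.102], 'tool_rot': [3.141, -0.0, 3.042], 'contact_force': [0.134, 0.236, -0.264], 'torque': [0.019, 0.043, -0.017], 'grip_force': 0.0, 'opening': 0.001}
[[0.0005, -0.9668, -0.2554, 0.0701], [1.0, 0.0004, 0.0007, 0.001], [-0.0006, -0.2554, 0.9668, -0.194], [0.0, 0.0, 0.0, 1.0]]
```

Emit:
step_arm(
  increments=[
    {"delta_pos": [0, 0, -2], "dr": [0, 0, 0], "fingers": 0},
    {"delta_pos": [0, 0, -5], "dr": [0, 0, 0], "fingers": 0},
    {"delta_pos": [0, 0, -8], "dr": [0, 0, 0], "fingers": 0},
    {"delta_pos": [0, 0, -10], "dr": [0, 0, 0], "fingers": 0},
    {"delta_pos": [0, 0, -10], "dr": [0, 0, 0], "fingers": 0},
  ],
)

```text
time: 4.05
tool_pos: [0.5799, -0.1556, 0.2038]
tool_rot: [-3.141, 0.003, 3.043]
contact_force: [-0.3, 0.5, 0.4]
opening: 0.0443
grip_force: 0.0
```

```bash
python3 - <<'E'
from h import *
s=robot.observe(); t=s["tool_pos"]; print(t,s["tool_rot"],s["opening"]); L=[]
for n in ["scene","side"]:
    im,_=snap(n,n+"3"); u=project(n,[t,t+[0,0,.025]])
    x,y=(u[0]-[25,32]).astype(int); c=cv2.resize(im[y:y+50,x:x+50,::-1],(400,400),interpolation=cv2.INTER_NEAREST)
    for p,col in zip(u,[(0,255,255),(0,255,0)]): cv2.circle(c,tuple(int(v) for v in (p-[x,y]+.5)*8),4,col,1)
    L.append(c)
cv2.imwrite("pics/crop4.png",np.hstack(L))
E
```

```text
[ 0.57992609 -0.15561347  0.20379316] [-3.14070996  0.00329952  3.04263315] 0.04427877455788679
```

View pics/crop4.png

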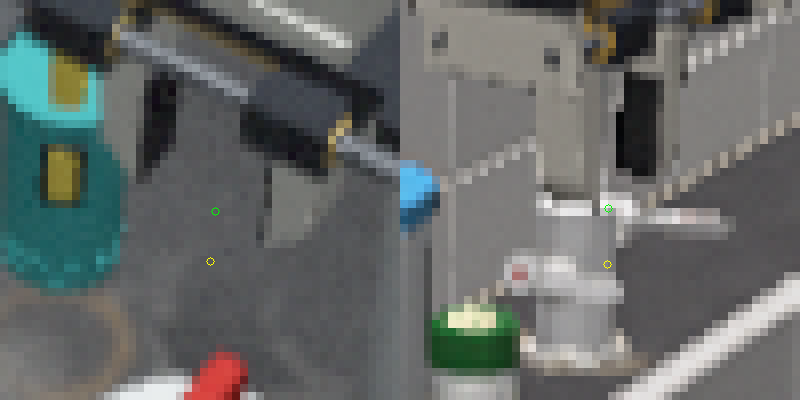

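The reported TCP at z 0.204 (yellow mark) lies about 28 mm below the real fingertips, which show at scene crop (150,180) and (265,245). The first pinch therefore closed above the bar. I'll go about 28 mm lower.

Emit:
step_arm(
  increments=[
    {"delta_pos": [0, 0.1, 5], "dr": [0, 0, 0], "fingers": 0},
    {"delta_pos": [0, 0.1, 9], "dr": [0, 0, 0], "fingers": 0},
    {"delta_pos": [0, 0.1, 11.5], "dr": [0, 0, 0], "fingers": 0},
    {"delta_pos": [0, 0.1, 12.8], "dr": [0, 0, 0], "fingers": 0},
    {"delta_pos": [0, 0.1, 12.8], "dr": [0, 0, 0], "fingers": 0},
  ],
  newtons=25,
)

```text
time: 4.78
tool_pos: [0.5785, -0.154, 0.0731]
tool_rot: [3.141, -0.002, 3.043]
contact_force: [-0.2, 0.4, 0.3]
opening: 0.0456
grip_force: 0.0
```

Emit:
step_arm(
  increments=[
    {"delta_pos": [0, 0, 0], "dr": [0, 0, 0], "fingers": 0.8},
    {"delta_pos": [0, 0, 0], "dr": [0, 0, 0], "fingers": 0.8},
    {"delta_pos": [0, 0, 0], "dr": [0, 0, 0], "fingers": 1},
    {"delta_pos": [0, 0, 0], "dr": [0, 0, 0], "fingers": 1},
    {"delta_pos": [0, 0, 0], "dr": [0, 0, 0], "fingers": 1},
  ],
)

```text
time: 5.4
tool_pos: [0.5794, -0.1544, 0.0748]
tool_rot: [-3.141, 0.001, 3.043]
contact_force: [-1.1, 1.1, 3.8]
opening: 0.014
grip_force: 25.0
```

Emit:
step_arm(
  increments=[
    {"delta_pos": [0, 0, 0], "dr": [0, 0, -10], "fingers": 1},
    {"delta_pos": [0, 0, 0], "dr": [0, 0, -20], "fingers": 1},
    {"delta_pos": [0, 0, 0], "dr": [0, 0, -30], "fingers": 1},
    {"delta_pos": [0, 0, 0], "dr": [0, 0, -40], "fingers": 1},
    {"delta_pos": [0, 0, 0], "dr": [0, 0, -48], "fingers": 1},
  ],
)

```text
time: 6.02
tool_pos: [0.5801, -0.1563, 0.0748]
tool_rot: [-3.138, -0.0, -2.398]
contact_force: [1.6, -6.9, -0.6]
opening: 0.0141
grip_force: 25.0
```

Emit:
step_arm(
  increments=[
    {"delta_pos": [0, 0, 0], "dr": [0, 0, -4], "fingers": 1},
    {"delta_pos": [0, 0, 0], "dr": [0, 0, -4], "fingers": 1},
    {"delta_pos": [0, 0, 0], "dr": [0, 0, -4], "fingers": 1},
    {"delta_pos": [0, 0, 0], "dr": [0, 0, -4], "fingers": 0.3},
    {"delta_pos": [0, 0, 0], "dr": [0, 0, -4], "fingers": 0.3},
  ],
)

```text
time: 6.65
tool_pos: [0.579, -0.154, 0.0741]
tool_rot: [3.141, 0.0, -2.333]
contact_force: [0.6, -0.0, 0.0]
opening: 0.029
grip_force: 0.0
```

Emit:
step_arm(
  increments=[
    {"delta_pos": [0, 0, -4], "dr": [0, 0, 0], "fingers": 0.1},
    {"delta_pos": [0, 0, -9], "dr": [0, 0, 0], "fingers": 0},
    {"delta_pos": [0, 0, -14], "dr": [0, 0, 0], "fingers": 0},
    {"delta_pos": [-2, 3.4, -18], "dr": [0, 0, 8], "fingers": 0},
    {"delta_pos": [-4, 6.7, -18], "dr": [0, 0, 16], "fingers": 0},
  ],
)

```text
time: 7.28
tool_pos: [0.5595, -0.0785, 0.2579]
tool_rot: [-3.137, 0.005, -2.617]
contact_force: [0.8, 0.0, -0.2]
opening: 0.0459
grip_force: 0.0
```

```bash
cat >> h.py <<'E'
def blobs(bgr,P,lo,hi,z,near,rad):
    m=cv2.inRange(cv2.cvtColor(bgr,cv2.COLOR_BGR2HSV),lo,hi); p=np.argwhere(m>0)[:,::-1].astype(float)
    X=plane("wrist",p,z,P)[:,:2]; X=X[np.linalg.norm(X-near,axis=1)<rad]
    return X.mean(0).round(4), cv2.minAreaRect((X*1000).astype(np.float32)), len(X)
E
python3 - <<'E'
from h import *
s=robot.observe(); print(s["tool_pos"],s["tool_rot"])
im,P=snap("wrist","w5"); b=im[:,:,::-1].copy(); ax=np.array([.579,-.154])
print("red",blobs(b,P,(0,150,100),(6,255,255),.1275,ax,.045))
g=blobs(b,P,(50,80,80),(80,255,255),.09,ax,.045); print("green",g, np.degrees(np.arctan2(*(g[0]-ax)[::-1]))%360)
print("fin",blobs(b,P,(100,120,60),(125,255,255),.156,np.array([.537,-.002]),.04))
print("yel",blobs(b,P,(22,120,120),(35,255,255),.156,np.array([.537,-.002]),.04))
E
```

```text
[ 0.55953069 -0.07853977  0.2578629 ] [-3.13715523  0.00504467 -2.61749113]
red (array([ 0.5798, -0.1549]), ((577.5498046875, -155.11244201660156), (58.91893005371094, 11.39200210571289), 46.786556243896484), 230)
green (array([ 0.5549, -0.1781]), ((554.5894775390625, -178.05740356445312), (6.168871879577637, 10.299134254455566), 23.067867279052734), 48) 225.0
fin (array([ 0.5339, -0.0016]), ((533.9454956054688, -1.5799169540405273), (34.36256408691406, 13.217489242553711), 13.630525588989258), 439)
yel (array([0.5545, 0.0038]), ((554.7454833984375, 3.727597713470459), (6.398351669311523, 13.777420043945312), 9.50660228729248), 76)
```

Emit:
step_arm(
  increments=[
    {"delta_pos": [-1.2, 4, 0], "dr": [0, 0, 8], "fingers": 0},
    {"delta_pos": [-2.2, 7.7, 0], "dr": [0, 0, 16], "fingers": 0},
    {"delta_pos": [-2.2, 7.7, 4], "dr": [0, 0, 16], "fingers": 0},
    {"delta_pos": [-2.2, 7.7, 8], "dr": [0, 0, 16], "fingers": 0},
    {"delta_pos": [-2.2, 7.7, 11], "dr": [0, 0, 16], "fingers": 0},
  ],
)

```text
time: 7.95
tool_pos: [0.5375, -0.001, 0.1424]
tool_rot: [3.141, -0.002, -2.89]
contact_force: [-0.4, 1.4, -0.9]
opening: 0.0459
grip_force: 0.0
```

Emit:
step_arm(
  increments=[
    {"delta_pos": [0, 0, 2.5], "dr": [0, 0, 0], "fingers": 0},
    {"delta_pos": [0, 0, 4.2], "dr": [0, 0, 0], "fingers": 0},
    {"delta_pos": [0, 0, 4.2], "dr": [0, 0, 0], "fingers": 0},
    {"delta_pos": [0, 0, 4.2], "dr": [0, 0, 0], "fingers": 0},
    {"delta_pos": [0, 0, 4.2], "dr": [0, 0, 0], "fingers": 0},
  ],
)

```text
time: 8.57
tool_pos: [0.539, -0.0015, 0.1032]
tool_rot: [-3.141, 0.002, -2.891]
contact_force: [0.4, -0.5, -0.1]
opening: 0.046
grip_force: 0.0
```

Emit:
step_arm(
  increments=[
    {"delta_pos": [0, 0, 0], "dr": [0, 0, 0], "fingers": 0.6},
    {"delta_pos": [0, 0, 0], "dr": [0, 0, 0], "fingers": 1},
    {"delta_pos": [0, 0, 0], "dr": [0, 0, 0], "fingers": 1},
    {"delta_pos": [0, 0, 0], "dr": [0, 0, 0], "fingers": 1},
    {"delta_pos": [0, 0, 0], "dr": [0, 0, 0], "fingers": 1},
  ],
  newtons=45,
)

```text
time: 9.2
tool_pos: [0.5385, -0.0016, 0.1023]
tool_rot: [3.142, 0.0, -2.892]
contact_force: [0.3, -1.2, -0.7]
opening: 0.0137
grip_force: 44.9
```

Emit:
step_arm(
  increments=[
    {"delta_pos": [0, 0, -1.5], "dr": [0, 0, 0], "fingers": 1},
    {"delta_pos": [0, 0, -3], "dr": [0, 0, 0], "fingers": 1},
    {"delta_pos": [0, 0, -5], "dr": [0, 0, 0], "fingers": 1},
    {"delta_pos": [0, 0, -7], "dr": [0, 0, 0], "fingers": 1},
    {"delta_pos": [0, 0, -9], "dr": [0, 0, 0], "fingers": 1},
  ],
)

```text
time: 9.82
tool_pos: [0.5387, -0.0015, 0.1942]
tool_rot: [-3.141, 0.001, -2.892]
contact_force: [0.3, 0.9, -2.3]
opening: 0.0135
grip_force: 44.9
```

Emit:
step_arm(
  increments=[
    {"delta_pos": [0, 0, -2], "dr": [0, 0, 0], "fingers": 1},
    {"delta_pos": [0, 0, -4], "dr": [0, 0, 0], "fingers": 1},
    {"delta_pos": [0, 0, -6], "dr": [0, 0, 0], "fingers": 1},
    {"delta_pos": [0, 0, -8], "dr": [0, 0, 0], "fingers": 1},
    {"delta_pos": [0, 0, -10], "dr": [0, 0, 0], "fingers": 1},
  ],
)

```text
time: 10.45
tool_pos: [0.5384, -0.0015, 0.2942]
tool_rot: [-3.141, 0.001, -2.892]
contact_force: [-1.2, -0.0, -2.2]
opening: 0.0136
grip_force: 44.9
```

```bash
python3 - <<'E'
from h import *
for n,(x,y) in dict(scene=(322,75),side=(212,128)).items():
    g=cv2.imread(f"pics/{n}0.png",0)[y:y+50,x:x+52]; g=cv2.resize(g,None,fx=4,fy=4,interpolation=cv2.INTER_CUBIC)
    for l in cv2.createLineSegmentDetector().detect(g)[0][:,0]:
        p=(l.reshape(2,2)+.5)/4-.5+[x,y]
        if np.linalg.norm(p[0]-p[1])<9: continue
        o,d=rays(n,p); nn=np.cross(d[0],d[1]); v=np.cross(nn,[0,0,1]); v*=np.sign(v[1])
        print(n,p.round(1).tolist(),"yaw",round(float(np.arctan2(-v[0],v[1])),3))
E
```

```text
scene [[372.4, 114.5], [372.4, 100.4]] yaw -1.11
scene [[349.5, 108.5], [349.6, 124.2]] yaw -1.072
scene [[350.0, 111.0], [373.3, 118.9]] yaw -0.002
scene [[359.3, 89.7], [350.4, 87.7]] yaw 0.145
scene [[321.6, 100.3], [330.8, 103.4]] yaw 0.0
scene [[345.5, 124.2], [345.5, 108.2]] yaw -1.072
scene [[355.5, 87.6], [355.4, 74.8]] yaw -1.086
scene [[332.2, 93.3], [349.1, 97.8]] yaw 0.081
side [[261.9, 150.2], [248.2, 155.4]] yaw 0.05
side [[263.3, 134.3], [242.6, 140.6]] yaw 0.012
side [[250.8, 143.0], [263.3, 139.0]] yaw 0.01
side [[236.4, 172.2], [263.3, 161.6]] yaw 0.007
side [[222.8, 177.0], [232.0, 173.9]] yaw -0.086
side [[242.5, 138.3], [227.8, 144.1]] yaw 0.161
side [[263.2, 130.9], [252.3, 134.2]] yaw 0.026
```

```bash
cat >> h.py <<'E'
def goal(lens=(.815,.089,.310),yaw=.13,win=(-.0255,0,.011),dist=.15):
    C=(R.from_euler("z",yaw)*R.from_euler("y",-20,degrees=True)).as_matrix()  # cam axes
    Rt=np.c_[-C[:,0],C[:,1],-C[:,2]]; f=np.array(lens)-dist*C[:,0]
    return Rt,f-Rt@np.array(win),C,f
def delta(Rt,p,s=None):
    s=s or robot.observe(); Rc=R.from_euler("xyz",s["tool_rot"]).as_matrix()
    return (Rc.T@(p-s["tool_pos"])*100).round(2),(R.from_matrix(Rc.T@Rt).as_rotvec(degrees=True)).round(1)
E
python3 - <<'E'
from h import *
Rt,p,C,f=goal(); print(C.round(3),f,p,np.linalg.det(Rt)); print(delta(Rt,p))
s=robot.observe(); print(s["qpos"].round(2))
E
```

```text
[[ 0.932 -0.13  -0.339]
 [ 0.122  0.992 -0.044]
 [ 0.342  0.     0.94 ]] [0.67523549 0.07072756 0.25869698] [0.64774505 0.06713354 0.26031208] 1.0000000000000002
(array([-12.29,   3.94,   3.41]), array([  1.2, -19.9,   6.8]))
[-0.15  0.31  1.29  0.    1.54 -1.97]
```

Emit:
step_arm(
  increments=[
    {"delta_pos": [-1.5, 0.6, 0], "dr": [0.2, -4, 1.4], "fingers": 1},
    {"delta_pos": [-3.2, 1.3, 0], "dr": [0.5, -8, 2.7], "fingers": 1},
    {"delta_pos": [-5, 2, 0.5], "dr": [0.7, -12, 4.1], "fingers": 1},
    {"delta_pos": [-7, 2.7, 1], "dr": [1, -16, 5.5], "fingers": 1},
    {"delta_pos": [-8.5, 3.4, 1.5], "dr": [1.2, -19.9, 6.8], "fingers": 1},
  ],
)

```text
time: 11.08
tool_pos: [0.6128, 0.0528, 0.2785]
tool_rot: [-3.142, 0.351, -3.012]
contact_force: [0.6, 0.8, -1.5]
opening: 0.0136
grip_force: 44.9
```

Emit:
step_arm(
  increments=[
    {"delta_pos": [0, 0, 0], "dr": [0, 0, 0], "fingers": 1},
    {"delta_pos": [0, 0, 0], "dr": [0, 0, 0], "fingers": 1},
    {"delta_pos": [0, 0, 0], "dr": [0, 0, 0], "fingers": 1},
    {"delta_pos": [0, 0, 0], "dr": [0, 0, 0], "fingers": 1},
    {"delta_pos": [0, 0, 0], "dr": [0, 0, 0], "fingers": 1},
  ],
)

```text
time: 11.7
tool_pos: [0.6125, 0.0523, 0.2774]
tool_rot: [-3.142, 0.348, -3.012]
contact_force: [-0.7, -0.7, -1.9]
opening: 0.0135
grip_force: 44.9
```

```bash
python3 - <<'E'
from h import *
s=robot.observe(); t=s["tool_pos"]; Rc=R.from_euler("xyz",s["tool_rot"]).as_matrix(); print(delta(*goal()[:2],s))
# cartridge pts -> tool: (-x, y, .086-z)
pts={"origin":(0,0,0),"collar":(0,0,.108),"finrear":(-.021,0,.14),"finfront":(.021,0,.14),"lowleft":(0,.024,0),"lowright":(0,-.024,0),"wl":(0,.024,.05)}
X=np.array([t+Rc@[-a[0],a[1],.086-a[2]] for a in pts.values()]); L=[]
for n,sz in [("scene",50),("side",50)]:
    im,_=snap(n,n+"6"); u=project(n,X); x,y=(u.mean(0)-sz/2).astype(int); print(n,x,y)
    c=cv2.resize(im[y:y+sz,x:x+sz,::-1],(400,400),interpolation=cv2.INTER_CUBIC)
    for q in u: cv2.circle(c,tuple(int(v) for v in (q-[x,y]+.5)*400/sz),3,(0,255,0),-1)
    L.append(c)
cv2.imwrite("pics/crop6.png",np.hstack(L))
E
```

```text
(array([-2.89,  1.02,  2.86]), array([-0. , -0.1,  0. ]))
scene 294 134
side 278 152
```

View pics/crop6.png

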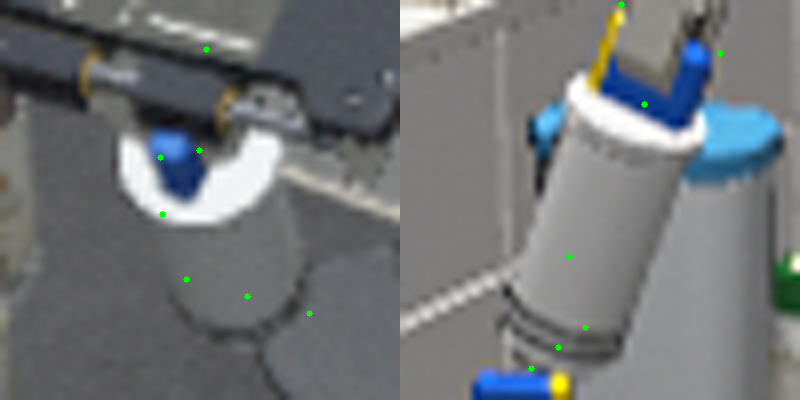

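The predicted cartridge points agree with both pictures to within 1–2 px. For example, the predicted collar is at scene crop (199,150) and side crop (644,104). I'll move to the focus.

Emit:
step_arm(
  increments=[
    {"delta_pos": [-0.6, 0.2, 0.6], "dr": [0, 0, 0], "fingers": 1},
    {"delta_pos": [-1.2, 0.4, 1.2], "dr": [0, 0, 0], "fingers": 1},
    {"delta_pos": [-1.8, 0.6, 1.8], "dr": [0, 0, 0], "fingers": 1},
    {"delta_pos": [-2.4, 0.8, 2.4], "dr": [0, 0, 0], "fingers": 1},
    {"delta_pos": [-2.9, 1.0, 2.9], "dr": [0, 0, 0], "fingers": 1},
  ],
)

```text
time: 12.42
tool_pos: [0.6484, 0.0675, 0.2594]
tool_rot: [3.142, 0.347, -3.011]
contact_force: [-0.4, -0.3, -2.1]
opening: 0.0133
grip_force: 44.9
```

Emit:
step_arm(
  increments=[
    {"delta_pos": [0, 0, 0], "dr": [0, 0, 0], "fingers": 1},
    {"delta_pos": [0, 0, 0], "dr": [0, 0, 0], "fingers": 1},
    {"delta_pos": [0, 0, 0], "dr": [0, 0, 0], "fingers": 1},
    {"delta_pos": [0, 0, 0], "dr": [0, 0, 0], "fingers": 1},
    {"delta_pos": [0, 0, 0], "dr": [0, 0, 0], "fingers": 1},
  ],
)

```text
time: 13.05
tool_pos: [0.6479, 0.0671, 0.2601]
tool_rot: [-3.142, 0.348, -3.012]
contact_force: [-0.1, 0.2, -1.1]
opening: 0.0136
grip_force: 44.9
```

```bash
python3 - <<'E'
from h import *
s=robot.observe(); t=s["tool_pos"]; Rc=R.from_euler("xyz",s["tool_rot"]).as_matrix(); Rt,p,C,f=goal(); print(delta(Rt,p,s))
tool=lambda a:t+Rc@[-a[0],a[1],.086-a[2]]
lens=np.array([.815,.089,.31])
G=[tool(a) for a in [(0,0,0),(0,0,.108),(.0255,0,.075),(-.021,0,.14),(.021,0,.14)]]; M=[lens,f]+[lens+C@v for v in [(0,.042,.025),(0,-.042,.025),(0,.042,-.025)]]
L=[]
for n in ["scene","side"]:
    im,_=snap(n,n+"7"); g=project(n,G); m=project(n,M); x,y=(np.r_[g,m].mean(0)-[50,50]).astype(int)
    c=cv2.resize(im[y:y+100,x:x+100,::-1],(400,400),interpolation=cv2.INTER_CUBIC)
    for u,col in ((g,(0,255,0)),(m,(255,0,255))):
        for q in u: cv2.circle(c,tuple(int(v) for v in (q-[x,y]+.5)*4),2,col,-1)
    L.append(c)
cv2.imwrite("pics/crop7.png",np.hstack(L))
E
```

```text
(array([ 0.01,  0.01, -0.02]), array([-0. , -0.1,  0. ]))
```

View pics/crop7.png

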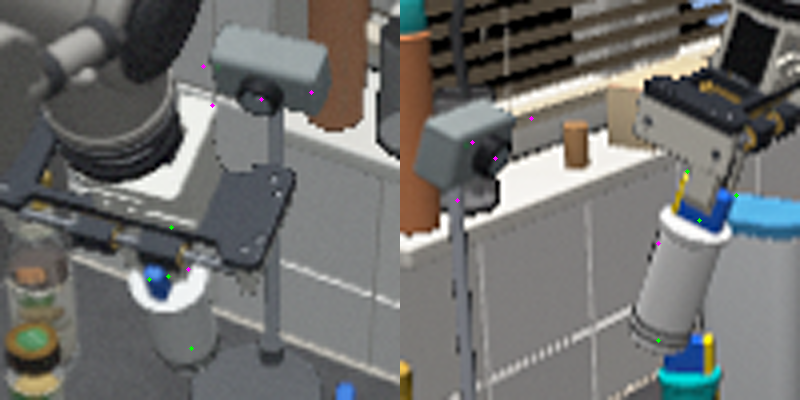

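The green cartridge marks and the magenta lens and focus marks all sit on the objects: the lens at scene crop (261,98), and the window side at side crop (655,243). Everything is within a few mm, so I'll hand in.

```bash
python3 -c "
from h import *
s=robot.observe(); print(np.abs(s['qvel']).max(),s['grip_force']); print(robot.hand_in())"
```

```text
0.004120088290179324 44.94588017463684
the job is handed in; nothing more can be done
None
```

The job is handed in; the verdict was not shown. My last measurements put the lever on the green mark and the cartridge held still at the focus point, window to the lens, within a few mm.

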